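# Check pull on a load cell with a spring gauge

## Robot

A 6-joint arm with a two-finger parallel gripper is mounted at the origin on the work surface. World frame = base frame: x ahead of the robot, y to its left, z up, the work surface at z = 0. Lengths are in m, angles in degrees, forces in N, time in s.
With the tool pointing down it reaches from about 0.25 to 0.725 m from the base axis. Payload 9.7 kg.
Tool frame: the origin (TCP) lies on the centre line of the jaws, within the pads' length; the fingertips stand ctrl.nose_length ahead of it and the grasp point (between the pads) lies 3 mm ahead of it (ctrl.nose_length is the distance from the TCP to the fingertips, in m); z points along the fingers, y is the line along which they close (so a half turn about z gives the same grasp; the last joint's range is limited). The gripper opens to 85 mm and grips with 20 to 120 N. Pads are 22 mm wide; open, the fingers measure 114 mm over their backs; the gripper's body (76 mm by 85 mm) begins 54 mm behind the grasp point. The pads swing forward as they close: fully open they stand 13 mm farther back than shut.
Start: joints at [69.844, 4.979, 10.078, 95.1, 0, 90], TCP at [0.19, 0.516, 0.253] pointing down, gripper open.
Joint ranges: [-179.16, 179.16], [-48.56, 103.87], [-65.8, 70.77], [-126.05, 130.52], [-82.76, 87.17], [-180, 180]. Speed limits (degrees/s): [127.2, 127.2, 147.25, 180, 180, 180].

## Interface

Orientations are given as [roll, pitch, yaw] about the fixed x, y, z axes, in that order (R = Rz(yaw) Ry(pitch) Rx(roll)).
In Python, from workcell import monitor, camera, camera_params, ctrl, find_in gives the robot as it stands.
- The arm moves only by the shell command python3 -m handwheel 'ROWS' [OPENING]. ROWS is JSON, a list of rows, each a list of 4 numbers: the shift along the tool's x, y, z in cm, then the turn about the tool's z in degrees. In form: [[x, y, z, twist], ...]. A call has 1 to 20 rows; each row is the pose to reach, as a shift and turn from the pose commanded when the call began, along the tool's axes at that moment; what a row does not reach only later rows make up. A row lasts 1/12 s, in which the tool goes at most 41.7 mm and 7.16 degrees, less where a joint would pass 70% of its speed; a pose out of reach is approached as far as the arm can. A call with a gripper value outside its range is refused whole. OPENING is the opening, from 0 (shut) to 1 (fully open), set as the call begins (- or left out, the last holds). The fingers move at their own pace and stop on an object; the grip force is fixed at half the most. Time passes only in rows, so rows that repeat a pose let the fingers close. It gives the time, the measured TCP pose, the force, the opening and the grip force at its end, in the units of the state.
- monitor.observe(): the state, without advancing time (a new reading comes with each control period).
- camera(name): name is "scene" or "top"; returns the picture (400x640x3 uint8, blue, green, red); there is no depth.
- camera_params(name): a dict with "intrinsics" (3x3 intrinsics, pixels), "dist" ([k1, k2, p1, p2, k3] as OpenCV has them; the pictures are not rectified), "rvec" (rotation vector, rad) and "tvec" (3), from world to camera coordinates, as OpenCV has them. Camera axes: x right, y down, z forward; pixel columns grow to the right and rows downward; lengths in m; the calibration is good to about 2 mm. A picture is of the moment at which its call begins. camera_params takes no time and is no camera call.
- ctrl.finish_job(): hands the job in; it is judged then, once.
Trained networks look in the newest picture that a camera, given by its name, has taken for a name from the list of things; names that differ only in an ending like _2 or _b are one class to them, and where a whole thing is asked for, a point or a joint stands for the part that bears it (a point fixed in the world has none). Each returns a list of dicts, best first, with "conf" (0 to 1); they miss things now and then, are a little off and sometimes report something else, mostly with a low value. They report only what shows in the picture. A call takes as long as a camera call.
- find_in(name, camera): "location" ([x, y, z] in m, in the coordinates of the camera as it stood for that picture, good to about 4 mm: the middle of the surface that is visible of it).
The state is a dict: "clock": time; "joints": joint angles; "joint_vel": joint speeds; "tau": joint torques, N m; "tcp_pos": TCP position; "tcp_rot": TCP orientation; "contact_force": force on the tool from outside, world axes, zero at the start; "ft_torque": the same for the moment, N m; "opening": finger opening in m; "grip_force": force on a finger pad.
Only numpy, scipy, OpenCV 4.12 (cv2) and the standard library are available. Lean on these libraries where they do the work, as an engineer would, in place of code of your own. Each camera call takes 0.05 s, during which the arm holds its last target. There are 200 camera calls.

## Task

Check the load cell: push the red maximum marker on the spring gauge all the way back against the black pointer, then draw the gauge out by its stirrup handle until the pointer's leading edge stands at the green set line, not past it, and hold it there for a full second. Ease the handle gently back to zero and let go, so that the red marker is left standing at the green line; leave the green clip and everything else on the bench as it is.

Things in the scene. Friction and masses are not known exactly. Their poses are not given: they have to be found in the camera images.
- gauge: load-cell check rig, fixed: aluminium plate (x -130 to 215, y +-65 mm), grey spring gauge on it (housing x -105 to 95, 54 mm wide, scale face up, 92 mm above the bench), load cell and bracket (116 mm high) at +x. Origin on the bench under the gauge, z up; its -x axis is the pull direction: there the handle stands out over bare bench and all readings grow. Scale zero x = +60; lines every 5 mm
- gauge_pull (a joint): travel of the black pointer, rod and handle in m: 0 = home against its stop, grows as the handle is pulled (limit 0.098). Sprung: about 2 N to leave the stop plus 1.8 N per cm (about 13 N at 60 mm); runs back to 0 when let go, and snaps if let go when drawn
- handle_bar (a point): middle of the handle's black cross bar, 68 mm above the bench, moves with it; bar 15 mm thick, 98 mm long, square to the pull. Behind it (towards the housing) an open window, 48 mm along the pull by 74 mm across, its middle 32 mm from the bar's middle, then the steel yoke (10 mm thick, 16 high): a finger can be put down into the window from above. At home the yoke is 23 mm clear of the housing
- pointer_edge (a point): leading edge (handle side) of the black pointer, a bar 6 mm thick and 38 mm across lying 1 to 7 mm above the scale face; its reading edge, on the gauge's centre line
- max_marker (a joint): reading of the red maximum marker in m: 0 = home, touching the pointer at zero. Slides with light friction (about 1 N), is pushed along by the pointer when the handle is drawn past it and stays at the highest reading; it starts beyond the green line, left from the last pull
- marker_tab (a point): middle of the handle-side face of the red marker's upright thumb tab, 22 mm above the scale face. Tab 7 mm thick, 26 mm across, top 36 mm above the face (128 mm above the bench); foot 12 mm long, 34 mm across, 10 mm high, flush with the tab on the handle side. Push it towards the load cell to bring it back
- marker_edge (a point): reading edge of the red marker: the face of its foot towards the pointer
- set_clip (a joint): reading of the green set line in m, the pull that is wanted; differs from start to start. The clip is stiff (15 N) and must stay where it is
- set_line (a point): green line across the scale (3 mm wide) of the green set clip on the edge of the housing; this point is on the gauge's centre line. The pointer's leading edge is to come here
- wrench: steel open-ended wrench, 170 mm, lying on the bench beside the gauge; bystander
- weight: 500 g steel calibration weight, 48 mm across, 68 mm high, on the bench beside the gauge; bystander
- screwdriver: screwdriver, 190 mm, on the bench; bystander
- bottle: white plastic bottle, 76 mm across, 170 mm high; bystander
- jar: amber jar with black cap, 60 mm across, 85 mm high; bystander
- filter: blue and silver in-line filter, about 100 mm long, 32 mm thick, lying; bystander

How it is judged (in metres and radians):
On the way, in this order (a step that is already met when the one before it is completed fails the run):
1. the red marker is pushed home against the pointer at zero (both within 5 mm of zero) (value of joint each of max_marker, gauge_pull below 0.005 m), for 0.2 s.
2. the handle is drawn out and held with the pointer edge within 4 mm of the green set line (x of pointer_edge in the frame of set_line between -0.004 and 0.004 m), for 0.9 s.
At the end, for the whole second after the job is handed in: the handle is back home (pointer within 3 mm of zero), the red marker's reading edge stands within 4 mm of the green set line, both at rest (value of joint gauge_pull below 0.003 m and x of marker_edge in the frame of set_line between -0.004 and 0.004 m and velocity of joint gauge_pull between -0.01 and 0.01 m/s and velocity of joint max_marker between -0.01 and 0.01 m/s); the robot touches nothing.
It fails at once if the pointer is drawn more than 8 mm past the green set line (x of pointer_edge in the frame of set_line below -0.008 m).
It fails at once if the gauge snaps back (faster than 0.35 m/s) (velocity of joint gauge_pull below -0.35 m/s).
It fails at once if the green set clip is shifted by more than 2 mm (distance of set_line from where it was at the start of the episode above 0.002 m).
It fails at once if a bystander is moved by more than 15 mm (distance of any of wrench, weight, screwdriver, bottle, jar, filter from where it was at the start of the episode above 0.015 m).
It also fails if it takes over 54 s, if anything falls off the work surface, if the arm or the gripper's body presses on something with over 40 N, if the wrist force passes 120 N, or if a joint passes its speed limit or range.

## Working session

There is one attempt and no reset: what is moved stays moved. The work goes in short steps, Python scripts to look and compute and a shell command to move; the robot and the scene stay as the last step left them, time stands still between calls to the robot, and variables do not carry over. Pictures are saved under pics/ and viewed, at most 10 in all, crops included, and the job is handed in when it is done.

```bash
mkdir -p pics; cat > h.py <<'E'
import numpy as np, cv2
from workcell import monitor, camera, camera_params, ctrl, find_in
def cam(n):
    p=camera_params(n); R=cv2.Rodrigues(np.array(p['rvec'],float))[0]; return np.array(p['intrinsics'],float),np.array(p['dist'],float),R,np.array(p['tvec'],float).ravel()
def w(n,loc):
    K,d,R,t=cam(n); return R.T@(np.array(loc)-t)
def px(n,u,v,z):
    K,d,R,t=cam(n); q=cv2.undistortPoints(np.array([[[u,v]]],float),K,d).ravel(); r=R.T@np.array([q[0],q[1],1]); c=-R.T@t; return c+r*(z-c[2])/r[2]
def proj(n,P):
    p=camera_params(n);return cv2.projectPoints(np.array(P,float).reshape(-1,1,3),np.array(p['rvec'],float),np.array(p['tvec'],float),np.array(p['intrinsics'],float),np.array(p['dist'],float))[0].reshape(-1,2)
E
python3 - <<'E'
from h import *
np.set_printoptions(precision=4,suppress=True)
for c in ['scene','top']:
    cv2.imwrite(f'pics/{c}0.png',camera(c))
    K,d,R,t=cam(c);print(c,K[0,0],-R.T@t)
    for n in ['gauge','handle_bar','pointer_edge','marker_tab','marker_edge','set_line','wrench','weight','screwdriver','bottle','jar','filter']:
        r=find_in(n,c)
        print(n,[(w(c,x['location']).round(4).tolist(),round(x['conf'],2)) for x in r[:2]])
o=monitor.observe();print(o,ctrl.nose_length)
E
```

```text
scene 414.84614004455904 [ 1.331  -0.9929  0.9203]
gauge [([0.531, 0.0116, 0.0623], 0.96)]
handle_bar [([0.5521, -0.138, 0.0732], 0.67), ([0.397, -0.0052, 0.0118], 0.66)]
pointer_edge [([0.5487, -0.1363, 0.0766], 0.68)]
marker_tab [([0.526, -0.0146, 0.1139], 0.49)]
marker_edge [([0.5238, -0.0128, 0.1066], 0.42)]
set_line [([0.5493, -0.1344, 0.0747], 0.3)]
wrench [([0.3972, -0.0014, 0.0129], 0.49)]
weight [([0.6664, -0.0354, 0.0417], 0.66)]
screwdriver [([0.3178, -0.4252, 0.0179], 0.48)]
bottle [([0.4554, 0.4697, 0.0842], 0.74)]
jar [([0.6462, -0.4082, 0.0588], 0.58)]
filter [([0.5282, -0.5327, 0.0221], 0.65)]
top 482.5358907425285 [ 0.39   -0.0257  1.5727]
gauge [([0.5066, 0.0437, 0.0093], 0.81)]
handle_bar [([0.5511, -0.1428, 0.0703], 0.61)]
pointer_edge [([0.5477, -0.1428, 0.0728], 0.94), ([0.4375, 0.4791, 0.1137], 0.27)]
marker_tab [([0.5216, -0.0084, 0.1015], 0.59)]
marker_edge [([0.6547, -0.0303, 0.0514], 0.7), ([0.5218, -0.0098, 0.1024], 0.6)]
set_line []
wrench [([0.3978, 0.0012, 0.0073], 0.79)]
weight [([0.6547, -0.0286, 0.0513], 0.55)]
screwdriver [([0.4383, 0.4758, 0.1139], 0.74), ([0.6269, -0.3908, 0.085], 0.49)]
bottle [([0.4361, 0.4745, 0.1131], 0.62)]
jar [([0.6284, -0.3872, 0.0848], 0.75), ([0.5085, 0.0424, 0.0103], 0.22)]
filter [([0.522, -0.5255, 0.029], 0.64)]
{'clock': 1.3, 'joints': array([69.8438,  4.9785, 10.0776, 95.1002,  0.0014, 89.9999]), 'joint_vel': array([-0.0201,  0.0902, -0.0366, -0.0345, -0.0313,  0.0608]), 'tau': array([  0.0044, -52.0097,  46.4862,   0.0016,   0.0003,   0.    ]), 'tcp_pos': array([0.1895, 0.5163, 0.2533]), 'tcp_rot': array([-179.9988,   -0.0014,  159.844 ]), 'contact_force': array([ 0.0039,  0.6443, -0.0698]), 'ft_torque': array([ 0.001 , -0.0295, -0.0314]), 'grip_force': 0.0, 'opening': 0.0853337216851364} 0.022
```

View pics/top0.png

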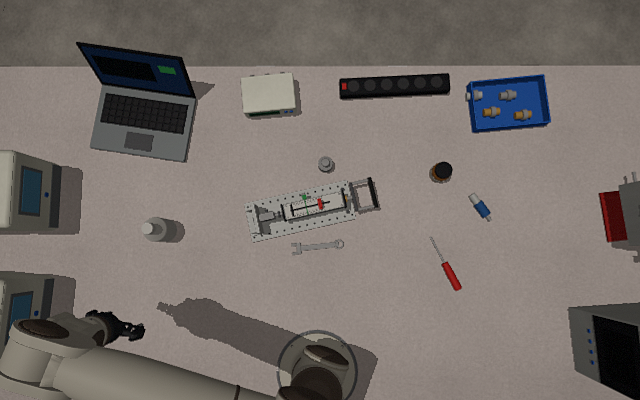

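View pics/scene0.png

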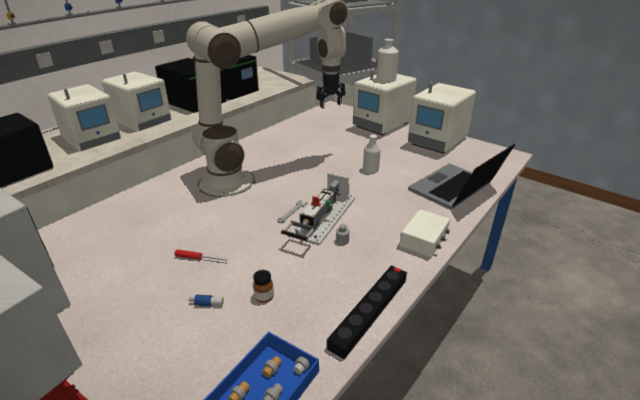

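```bash
python3 - <<'E'
from h import *
i=cv2.imread('pics/top0.png')[170:245,240:386]
cv2.imwrite('pics/c1.png',cv2.convertScaleAbs(cv2.resize(i,None,fx=5,fy=5,interpolation=cv2.INTER_CUBIC),alpha=1.5))
E
```

```text
(no output)
```

View pics/c1.png

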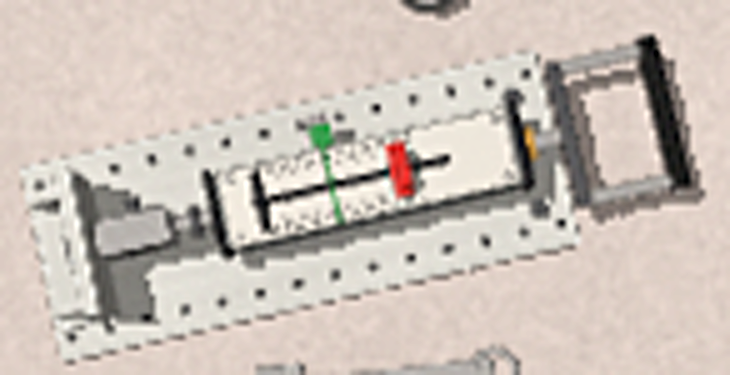

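```bash
python3 - <<'E'
from h import *
from scipy.optimize import least_squares
np.set_printoptions(precision=4,suppress=True)
f=lambda u,v:(u/5+240-.4,v/5+170-.4)
# gauge: (u,v) -> gauge pt
obs=[((20,170),(.215,-.065,.01)),((540,55),(-.13,-.065,.01)),((578,245),(-.13,.065,.01)),((65,362),(.215,.065,.01)),]
def res(q,al=True):
    x,y,a,zp=q;c,s=np.cos(a),np.sin(a);r=[]
    P=[(x+c*g[0]-s*g[1],y+s*g[0]+c*g[1],zp) for _,g in obs]
    return (proj('top',P)-np.array([f(*o) for o,_ in obs])).ravel()
for sgn in (1,):
    # orientation: +x of gauge -> world +y
    for o in (0,1):
        if o: obs=[(a,(g[0],-g[1],g[2])) for a,g in obs]
        r=least_squares(lambda q:res([q[0],q[1],q[2],.01]),[.51,.04,np.pi/2]);print(r.x,np.degrees(r.x[2]),r.cost,r.fun)
        if r.cost<20: q=r.x
x,y,a=q;R=np.array([[np.cos(a),-np.sin(a)],[np.sin(a),np.cos(a)]])
g=lambda u,v,z:R.T@(px('top',*f(u,v),z)[:2]-[x,y])
print('bar',g(669,117,.0755),px('top',*f(669,117),.0755),'pointer lead',g(268,198,.099),'green',g(333,183,.093),'tab',g(401,168,.128),'housing end',g(528,187,.092),'bar ends',g(648,40,.0755),g(690,193,.0755))
E
```

```text
[0.5168 0.0129 1.795 ] 102.84629928149728 1.006677076558837 [ 0.231  -0.3232 -0.5231 -0.4299  0.8812  0.3837 -0.5929  0.349 ]
[0.5179 0.0132 1.7971] 102.96367937682365 3118.0897055179735 [  8.4178  38.5296   8.4377  37.9531  -8.245  -38.8357  -8.8379 -38.9211]
bar [-0.1959  0.0006] [ 0.5597 -0.1782  0.0755] pointer lead [ 0.058  -0.0026] green [ 0.0172 -0.0034] tab [-0.0253 -0.0001] housing end [-0.0994  0.0252] bar ends [-0.1942 -0.0494] [-0.1977  0.0498]
```

```bash
cat >> h.py <<'E'
from scipy.spatial.transform import Rotation as Ro
O=np.array([.5168,.0129]); A=np.radians(102.85)
RG=np.array([[np.cos(A),-np.sin(A)],[np.sin(A),np.cos(A)]])
def G(p): return np.r_[RG.T@(np.array(p)[:2]-O),p[2]]
def rows(gx,gy,z):
    o=monitor.observe(); R=Ro.from_euler('xyz',o['tcp_rot'],degrees=True).as_matrix()
    t=np.r_[O+RG@[gx,gy],z]
    print('shift cm',(100*R.T@(t-o['tcp_pos'])).round(2),'twist',round(o['tcp_rot'][2]-102.85,2),'now gauge',G(o['tcp_pos']).round(4),'F',o['contact_force'].round(1),o['clock'])
E
python3 -c "
from h import *
rows(-.075,0,.25)"
```

```text
shift cm [-52.16 -42.27   0.33] twist 56.99 now gauge [0.5636 0.2071 0.2533] F [ 0.   0.6 -0.1] 1.3
```

```bash
python3 -m handwheel '[[-52.16,-42.27,0.3,57],[-52.16,-42.27,0.3,57],[-52.16,-42.27,0.3,57],[-52.16,-42.27,0.3,57],[-52.16,-42.27,0.3,57],[-52.16,-42.27,0.3,57],[-52.16,-42.27,0.3,57],[-52.16,-42.27,0.3,57],[-52.16,-42.27,0.3,57],[-52.16,-42.27,0.3,57],[-52.16,-42.27,0.3,57],[-52.16,-42.27,0.3,57],[-52.16,-42.27,0.3,57],[-52.16,-42.27,0.3,57],[-52.16,-42.27,0.3,57],[-52.16,-42.27,0.3,57],[-52.16,-42.27,0.3,57],[-52.16,-42.27,0.3,57],[-52.16,-42.27,0.3,57],[-52.16,-42.27,0.3,57]]' 0; python3 -c "
from h import *
rows(-.075,0,.135)"
```

```text
clock: 2.97
tcp_pos: [0.5331, -0.0593, 0.2505]
tcp_rot: [180.0, -0.0, 102.9]
contact_force: [0.1, 0.5, -0.4]
opening: -0.0002
grip_force: 0.0
shift cm [-0.1   0.02 11.55] twist 0.04 now gauge [-7.400e-02  2.000e-04  2.505e-01] F [ 0.1  0.5 -0.4] 2.9667
```

```bash
python3 -m handwheel '[[0,0,4,0],[0,0,8,0],[0,0,11,0],[0,0,11.8,0],[0,0,11.8,0],[0,0,11.8,0]]'; python3 - <<'E'
from h import *
rows(-.075,0,.132)
a=camera('scene')[150:270,250:400];b=camera('top')[160:250,240:390]
cv2.imwrite('pics/c2.png',cv2.convertScaleAbs(np.vstack([cv2.resize(a,(450,360),interpolation=2),cv2.resize(b,(450,270)[:2],interpolation=2)])[:600],alpha=1.5))
E
```

```text
clock: 3.47
tcp_pos: [0.5338, -0.0595, 0.1341]
tcp_rot: [179.9, 0.0, 102.9]
contact_force: [0.3, -0.1, 0.7]
opening: -0.0
grip_force: 0.0
shift cm [-0.07 -0.04  0.2 ] twist 0.06 now gauge [-0.0743 -0.0004  0.1341] F [ 0.3 -0.1  0.7] 3.4667
```

View pics/c2.png

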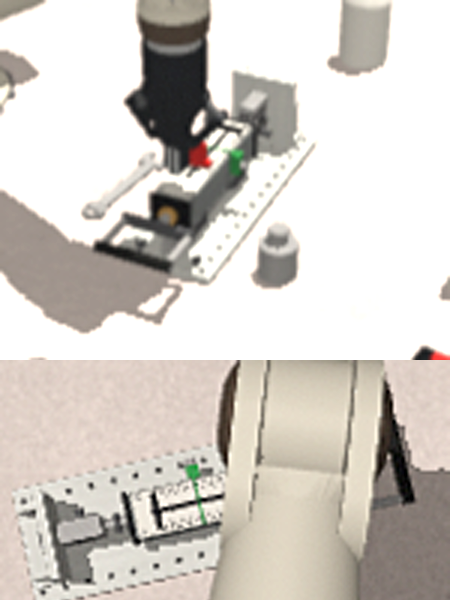

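```bash
python3 -m handwheel '[[1,0,0.2,0],[2,0,0.2,0],[2.8,0,0.2,0],[3.5,0,0.2,0],[4.2,0,0.2,0],[4.9,0,0.2,0],[5.6,0,0.2,0],[6.3,0,0.2,0],[7,0,0.2,0],[7.7,0,0.2,0],[8.4,0,0.2,0],[9,0,0.2,0],[9.5,0,0.2,0],[9.9,0,0.2,0],[10.2,0,0.2,0],[10.4,0,0.2,0],[10.4,0,0.2,0]]'; python3 -m handwheel '[[0.1,0,0,0],[0.2,0,0,0],[0.3,0,0,0],[0.4,0,0,0],[0.5,0,0,0],[0.5,0,0,0]]'; python3 -c "
from h import *
rows(.037,0,.132)"
```

```text
clock: 4.98
tcp_pos: [0.5103, 0.0415, 0.1302]
tcp_rot: [-180.0, -0.0, 102.9]
contact_force: [-0.3, -0.3, 0.0]
opening: 0.0002
grip_force: 0.0
clock: 5.48
tcp_pos: [0.5093, 0.0461, 0.1303]
tcp_rot: [-180.0, -0.0, 102.8]
contact_force: [-1.6, -0.3, -0.7]
opening: 0.0003
grip_force: 0.2
shift cm [ 0.29 -0.01 -0.17] twist -0.01 now gauge [ 3.410e-02 -1.000e-04  1.303e-01] F [-1.6 -0.3 -0.7] 5.4833
```

```bash
for k in 1 ; do python3 -m handwheel '[[0.1,0,0,0],[0.2,0,0,0],[0.2,0,0,0]]'; python3 -m handwheel '[[0.1,0,0,0],[0.1,0,0,0]]';python3 -m handwheel '[[0.1,0,0,0],[0.1,0,0,0]]'; done; python3 - <<'E'
from h import *
a=camera('scene')[150:250,270:390];b=camera('top')[170:240,240:380]
cv2.imwrite('pics/c3.png',cv2.convertScaleAbs(np.vstack([cv2.resize(a,(360,300),interpolation=2),cv2.resize(b,(600,300),interpolation=2)[:,:360]]),alpha=1.4))
rows(0.037,0,.13)
E
```

```text
clock: 5.73
tcp_pos: [0.5088, 0.0481, 0.1303]
tcp_rot: [-180.0, -0.0, 102.8]
contact_force: [-0.6, -0.6, -0.3]
opening: -0.0001
grip_force: 0.1
clock: 5.9
tcp_pos: [0.5086, 0.0491, 0.1303]
tcp_rot: [-180.0, -0.0, 102.8]
contact_force: [-0.2, 0.1, -1.4]
opening: 0.0
grip_force: 0.2
clock: 6.07
tcp_pos: [0.5084, 0.05, 0.1303]
tcp_rot: [-180.0, -0.0, 102.8]
contact_force: [0.2, -0.1, 0.1]
opening: -0.0001
grip_force: 0.2
shift cm [-0.11 -0.    0.03] twist -0.0 now gauge [ 0.0381 -0.      0.1303] F [-0.1 -0.1  0.5] 6.1667
```

View pics/c3.png

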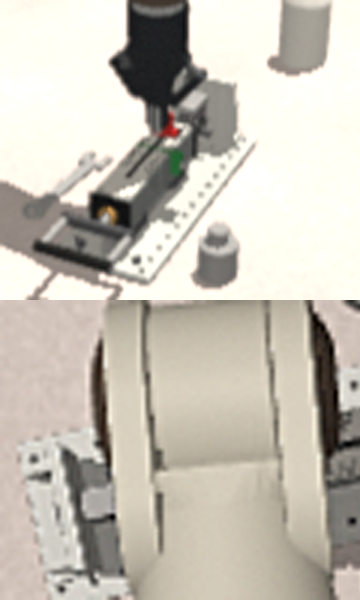

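```bash
python3 -m handwheel '[[0.1,0,0,0],[0.1,0,0,0]]' | grep force;python3 -m handwheel '[[0.1,0,0,0],[0.1,0,0,0]]' | grep force;python3 -m handwheel '[[0.1,0,0,0],[0.1,0,0,0]]' | grep force; python3 -c "
from h import *
rows(.037,0,.13)"
```

```text
contact_force: [0.2, -0.3, -0.2]
grip_force: 0.2
contact_force: [0.3, -1.1, -0.1]
grip_force: 0.3
contact_force: [1.9, -6.5, 0.1]
grip_force: 3.3
shift cm [-0.32 -0.01  0.04] twist -0.04 now gauge [ 4.020e-02 -1.000e-04  1.304e-01] F [ 1.9 -6.5  0.1] 6.6667
```

```bash
python3 -m handwheel '[[0,0,0,0],[0,0,0,0],[-1,0,0,0],[-3,0,0,0],[-6,0,-2,0],[-9.5,0,-4,0],[-13,0,-4,0],[-16,0,-4,0],[-18.5,0,-4,0],[-20,0,-4,0],[-20.4,0,-4,0],[-20.4,0,-4,0],[-20.4,0,-4,0]]'; python3 - <<'E'
from h import *
np.set_printoptions(precision=4,suppress=True)
rows(-.164,0,.072)
t=camera('top');cv2.imwrite('pics/top4.png',t)
b=t[190:230,270:350]
cv2.imwrite('pics/c4.png',cv2.convertScaleAbs(cv2.resize(b,(800,400),interpolation=2),alpha=1.4))
E
```

```text
clock: 7.75
tcp_pos: [0.5529, -0.1453, 0.1701]
tcp_rot: [-180.0, -0.0, 102.9]
contact_force: [-0.4, 0.2, 0.4]
opening: 0.0001
grip_force: 0.0
shift cm [-0.18  0.01  9.81] twist 0.0 now gauge [-0.1623  0.      0.1701] F [-0.4  0.2  0.4] 7.75
```

View pics/c4.png

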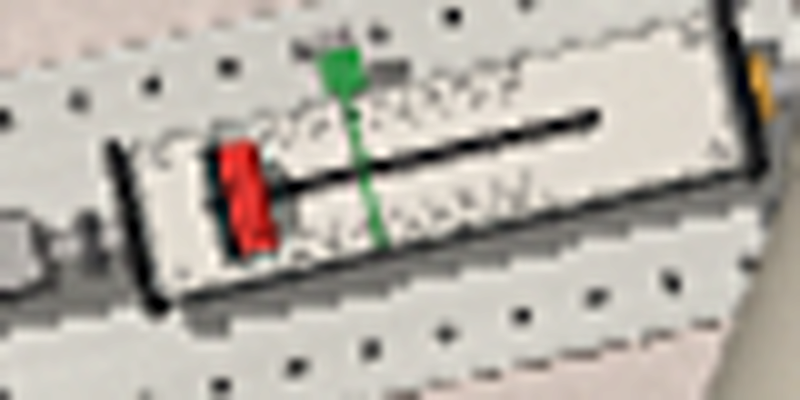

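```bash
python3 - <<'E'
from h import *
np.set_printoptions(precision=4,suppress=True)
for fn in ('top0','top4'):
    t=cv2.imread(f'pics/{fn}.png').astype(float)
    ex=np.clip(t[...,1]-np.maximum(t[...,0],t[...,2])-8,0,None)
    L=[]
    for v in range(200,214):
        for u in range(298,315):
            if ex[v,u]>0: L.append((*G(px('top',u,v,.0925))[:2],ex[v,u]))
    L=np.array(L); m=abs(L[:,1])<.017
    print(fn,'green x',np.average(L[m,0],weights=L[m,2]),'slope',np.polyfit(L[m,1],L[m,0],1,w=np.sqrt(L[m,2])),m.sum())
f=lambda u,v:(u/10+270-.45,v/10+190-.45)
for n,u,v in [('Lout',132,232),('Lin',146,228),('Rout',748,85),('Rin',730,90),('red ctr',248,198),('ptr',225,200)]:
    print(n,G(px('top',*f(u,v),.128 if n[0]=='r' else .099 if n[0]=='p' else .092)))
print(proj('top',[np.r_[O+RG@[x-.002,y],.092] for x in(.095,-.105) for y in(0,)])) 
for c in('scene',):
    camera(c); print([(G(w(c,r['location'])).round(4),round(r['conf'],2)) for r in find_in('handle_bar',c)[:2]+find_in('set_line',c)[:2]])
E
```

```text
top0 green x 0.018549710061266753 slope [-0.0061  0.0185] 15
top4 green x 0.018538690133068785 slope [-0.0064  0.0185] 15
Lout [0.0921 0.0004 0.092 ]
Lin [0.0876 0.0001 0.092 ]
Rout [-0.103  -0.0023  0.092 ]
Rin [-0.0972 -0.002   0.092 ]
red ctr [0.0534 0.0012 0.128 ]
ptr [ 0.0617 -0.0023  0.099 ]
[[282.4339 212.6964]
 [345.791  198.493 ]]
[(array([-0.1629, -0.0038,  0.075 ]), 0.58), (array([-0.3823,  0.2908,  0.0173]), 0.74), (array([ 0.0139, -0.0357,  0.0878]), 0.38)]
```

```bash
python3 -m handwheel '[[-0.2,0,2,0],[-0.2,0,4,0],[-0.2,0,6,0],[-0.2,0,8,0],[-0.2,0,9.5,0],[-0.2,0,10,0],[-0.2,0,10,0],[-0.2,0,10,0]]'; python3 -m handwheel '[[-0.2,0,0,0],[-0.4,0,0,0],[-0.6,0,0,0],[-0.8,0,0,0],[-0.8,0,0,0]]'; python3 -c "
from h import *
rows(-.175,0,.07)"
```

```text
clock: 8.62
tcp_pos: [0.5537, -0.1476, 0.071]
tcp_rot: [180.0, 0.0, 102.9]
contact_force: [1.2, -0.2, 0.6]
opening: -0.0001
grip_force: 0.0
clock: 9.03
tcp_pos: [0.5556, -0.156, 0.0708]
tcp_rot: [180.0, -0.0, 102.8]
contact_force: [0.9, 1.6, 1.2]
opening: -0.0001
grip_force: 1.0
shift cm [-0.17 -0.03  0.08] twist -0.01 now gauge [-0.1733 -0.0003  0.0708] F [0.9 1.6 1.2] 9.0333
```

```bash
for i in 1; do
python3 -m handwheel '[[-0.1,0,0,0],[-0.1,0,0,0]]' | grep -E "force|pos"
python3 -m handwheel '[[-0.1,0,0,0],[-0.1,0,0,0]]' | grep -E "force|pos"
python3 -m handwheel '[[-0.1,0,0,0],[-0.1,0,0,0]]' | grep -E "force|pos"
python3 -m handwheel '[[-0.1,0,0,0],[-0.1,0,0,0]]' | grep -E "force|pos"
python3 -m handwheel '[[-0.1,0,0,0],[-0.1,0,0,0]]' | grep -E "force|pos"
python3 -m handwheel '[[-0.1,0,0,0],[-0.1,0,0,0]]' | grep -E "force|pos"; done
python3 -c "
from h import *
rows(-.175,0,.07)"
```

```text
tcp_pos: [0.5557, -0.1567, 0.0705]
contact_force: [0.1, 2.2, 1.9]
grip_force: 1.3
tcp_pos: [0.5558, -0.1576, 0.0704]
contact_force: [0.7, 3.6, 1.9]
grip_force: 1.7
tcp_pos: [0.5561, -0.1587, 0.0703]
contact_force: [-0.0, 3.4, 3.1]
grip_force: 1.8
tcp_pos: [0.5563, -0.1597, 0.0703]
contact_force: [0.5, 4.6, 2.9]
grip_force: 1.9
tcp_pos: [0.5565, -0.1607, 0.0703]
contact_force: [0.5, 4.7, 3.5]
grip_force: 1.9
tcp_pos: [0.5567, -0.1617, 0.0703]
contact_force: [0.6, 4.6, 2.7]
grip_force: 2.0
shift cm [ 0.41 -0.01  0.03] twist -0.01 now gauge [-1.791e-01 -1.000e-04  7.030e-02] F [0.6 4.6 2.7] 10.0333
```

```bash
python3 -m handwheel '[[-0.2,0,0,0],[-0.4,0,0,0],[-0.6,0,0,0],[-0.8,0,0,0],[-1,0,0,0],[-1.2,0,0,0],[-1.4,0,0,0],[-1.6,0,0,0],[-1.7,0,0,0],[-1.7,0,0,0]]' | grep -E "force|pos"
cat >> h.py <<'E'
def red(img,z=.128):
    t=img.astype(float); ex=np.clip(t[...,2]-np.maximum(t[...,0],t[...,1])-25,0,None)
    vs,us=np.nonzero(ex[190:225,270:345]); vs+=190;us+=270; W=ex[vs,us]
    return G(px('top',np.average(us,weights=W),np.average(vs,weights=W),z))[:2]
E
python3 - <<'E'
from h import *
t=camera('top');cv2.imwrite('pics/top5.png',t)
for n in('top0','top4','top5'): print(n,red(cv2.imread(f'pics/{n}.png')).round(4))
rows(-.175,0,.07)
s=camera('scene');b=t[190:230,270:350]
cv2.imwrite('pics/c5.png',cv2.convertScaleAbs(np.vstack([cv2.resize(s[185:260,270:370],(400,300),interpolation=2),cv2.resize(b,(400,200),interpolation=2)]),alpha=1.4))
E
```

```text
tcp_pos: [0.5605, -0.1779, 0.0703]
contact_force: [0.7, 7.2, 3.6]
grip_force: 3.1
top0 [-0.0243 -0.0001]
top4 [0.0538 0.0004]
top5 [0.0312 0.0001]
shift cm [ 2.07 -0.01  0.03] twist 0.01 now gauge [-1.957e-01 -1.000e-04  7.030e-02] F [0.  6.  3.5] 10.9167
```

View pics/c5.png

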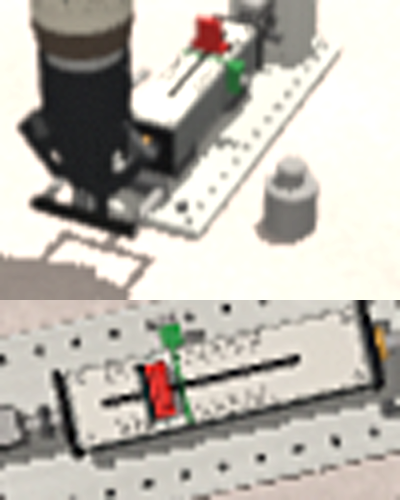

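```bash
python3 -m handwheel '[[-0.2,0,0,0],[-0.4,0,0,0],[-0.6,0,0,0],[-0.8,0,0,0],[-1,0,0,0],[-1.2,0,0,0],[-1.4,0,0,0],[-1.5,0,0,0],[-1.6,0,0,0],[-1.6,0,0,0]]' | grep -E "force|pos"
python3 - <<'E'
from h import *
t=camera('top');cv2.imwrite('pics/top6.png',t)
print(red(t).round(4))
rows(-.175,0,.07)
b=t[192:220,285:335]
cv2.imwrite('pics/c6.png',cv2.convertScaleAbs(cv2.resize(b,(800,448),interpolation=2),alpha=1.4))
# predicted px of edges: pointer lead at .0995-z on gauge x for various; green line edges
E
```

```text
tcp_pos: [0.564, -0.1929, 0.0703]
contact_force: [0.1, 9.4, 3.7]
grip_force: 4.6
[0.0161 0.0003]
shift cm [ 3.62 -0.02  0.04] twist 0.03 now gauge [-2.112e-01 -2.000e-04  7.030e-02] F [-0.1  9.2  3.5] 11.85
```

View pics/c6.png

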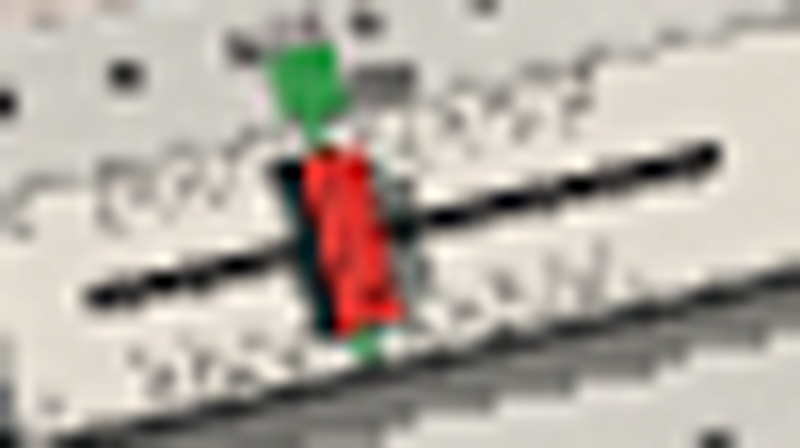

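```bash
python3 -m handwheel '[[-0.1,0,0,0],[-0.2,0,0,0],[-0.2,0,0,0],[-0.2,0,0,0],[-0.2,0,0,0],[-0.2,0,0,0],[-0.2,0,0,0],[-0.2,0,0,0],[-0.2,0,0,0],[-0.2,0,0,0],[-0.2,0,0,0],[-0.2,0,0,0],[-0.2,0,0,0],[-0.2,0,0,0],[-0.2,0,0,0],[-0.2,0,0,0],[-0.2,0,0,0],[-0.2,0,0,0]]' | grep -E "force|pos"
python3 - <<'E'
from h import *
t=camera('top');print(red(t).round(4));rows(-.158,0,.07)
E
python3 -m handwheel '[[0.2,0,0,0],[0.5,0,0,0],[0.8,0,0,0],[1.1,0,0,0],[1.4,0,0,0],[1.7,0,0,0],[2,0,0,0],[2.3,0,0,0],[2.6,0,0,0],[2.9,0,0,0],[3.2,0,0,0],[3.5,0,0,0],[3.7,0,0,0],[3.9,0,0,0],[4.1,0,0,0],[4.3,0,0,0],[4.5,0,0,0],[4.7,0,0,0],[4.9,0,0,0],[5,0,0,0]]'
python3 -c "
from h import *
rows(-.162,0,.07)"
```

```text
tcp_pos: [0.5644, -0.1947, 0.0703]
contact_force: [-0.4, 9.4, 4.8]
grip_force: 4.8
[0.0142 0.0002]
shift cm [ 5.51 -0.01  0.03] twist 0.04 now gauge [-2.131e-01 -2.000e-04  7.020e-02] F [-0.4 10.   3.6] 13.4
clock: 15.07
tcp_pos: [0.5532, -0.1469, 0.0702]
tcp_rot: [-180.0, 0.0, 102.8]
contact_force: [0.0, -0.1, 1.1]
opening: 0.0001
grip_force: 0.0
shift cm [0.19 0.01 0.02] twist -0.01 now gauge [-1.639e-01  1.000e-04  7.020e-02] F [ 0.  -0.1  1.1] 15.0667
```

Free of the handle; lift straight out and look.

```bash
python3 -m handwheel '[[0,0,-1,0],[0,0,-3,0],[0,0,-6,0],[0,0,-9,0],[-1,0,-12,0],[-3,0,-14,0],[-5,0,-14,0],[-5,0,-14,0],[-5,0,-14,0]]' | grep -E "force|pos"
python3 - <<'E'
from h import *
t=camera('top');print(red(t).round(4))
b=t[185:235,270:370]
cv2.imwrite('pics/c7.png',cv2.convertScaleAbs(cv2.resize(b,(800,400),interpolation=2),alpha=1.4))
E
```

```text
tcp_pos: [0.5644, -0.1964, 0.2106]
contact_force: [-0.3, 1.0, 0.1]
grip_force: 0.0
[0.0138 0.0003]
```

View pics/c7.png

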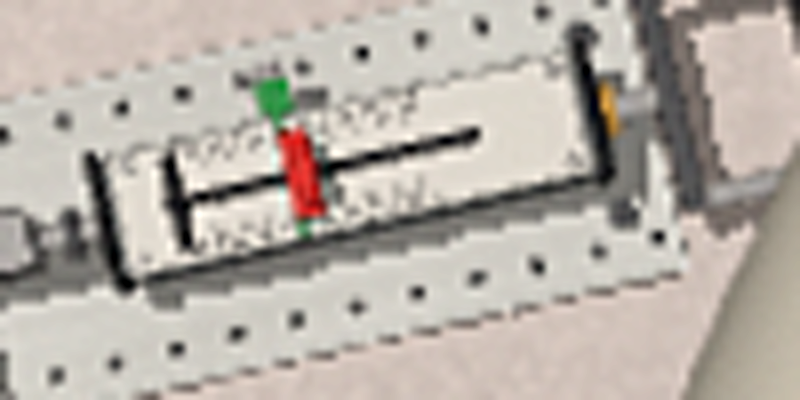

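```bash
python3 -c "
from h import *
print(ctrl.finish_job())"
```

```text
the job is handed in; nothing more can be done
None
```

I handed in the job at about 16 s of the 54 s allowed. The red marker was pushed home, and the handle was drawn about 40 mm to the green line, held for over a second and eased back to zero. In the last picture the marker stands at the green line, by my estimate within about 2 mm, and the clip has not moved; no verdict was returned.

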